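# Present a bead to the desk scanner

### The arm

A 7-joint arm with a two-finger parallel gripper is mounted at the origin on the work surface. World frame = base frame: x ahead of the robot, y to its left, z up, the work surface at z = 0. Lengths are in m, angles in rad, forces in N, time in s.
With the tool pointing down it reaches from about 0.425 to 0.825 m from the base axis. Payload 3.6 kg.
Tool frame: the origin (TCP) lies midway between the tips of the shut fingers; the grasp point (between the pads) lies manip.grip_depth behind it (manip.grip_depth is the distance from the TCP to the grasp point, in m); z points along the fingers, y is the line along which they close (so a half turn about z gives the same grasp; the last joint's range is limited). The gripper opens to 93 mm and grips with 3 to 60 N. Pads are 15 mm wide; open, the fingers measure 128 mm over their backs; the gripper's body (75 mm by 188 mm) begins 65 mm behind the grasp point.
Start: joints at [1.308, 0.615, -0.013, 1.423, 0.008, 1.103, -0.04], TCP at [0.152, -0.632, 0.219] pointing down, gripper open.
Joint ranges: [-3.12, 3.12], [-0.3, 2.06], [-1.34, 1.32], [0.26, 2.42], [-1.36, 4.5], [0.01, 1.98], [-2.84, 2.84]. Speed limits (rad/s): [2.79, 2.79, 3.14, 3.14, 3.14, 3.14, 3.14].

### API

Orientations are given as a unit quaternion [w, x, y, z].
In Python, from cell import manip gives the robot as it stands.
- The arm moves only by the tool carry_out, never from a script. Its argument "motion" is a list of rows, each an object with "claw": the opening, from 0 (shut) to 1 (fully open); "linear": the shift along the tool's x, y, z in m, a list of three; "angular": the turn, a rotation vector about the tool's x, y, z in rad, a list of three. In form: [{"claw": claw, "linear": [tx, ty, tz], "angular": [ax, ay, az]}, ...]. A call has exactly 10 rows; each row shifts and turns the commanded pose from where the row before left it, along the tool's axes as they then stand; what a row does not reach is not made up. A row lasts 1/12 s, in which the tool goes at most 41.7 mm and 7.16 degrees, less where a joint would pass 70% of its speed; a pose out of reach is approached as far as the arm can. A call with a gripper value outside its range is refused whole. The fingers move at their own pace and stop on an object; "grip_force" is the grip in N (left out, the last holds). Time passes only in rows, so rows that do not move let the fingers close, or fill a call up. It gives the time, the measured TCP pose, the force, the opening and the grip force at its end, in the units of the state.
- manip.read_state(): the state, without advancing time (a new reading comes with each control period).
- manip.camera(name): name is "side" or "top" or "wrist"; returns (picture, depth): 384x512x3 uint8, red, green, blue; 384x512 float32, m along the optical axis (not along the pixel's ray), 0 where there is no reading.
- manip.camera_model(name): a dict with "camera_matrix" (3x3 intrinsics, pixels), "k1" (the pictures are not rectified: a ray, as slopes to the right and down, at radius r is drawn at 1 + k1 r^2 times it, then the intrinsics apply), "rvec" (rotation vector, rad) and "tvec" (3), from world to camera coordinates, as OpenCV has them; the wrist camera has in their place "hand_eye" (4x4, takes a point from camera to tool coordinates, whose origin is the TCP and whose axes are the flange's). Camera axes: x right, y down, z forward; pixel columns grow to the right and rows downward; lengths in m; the calibration is good to about 2 mm. A picture is of the moment at which its call begins: read the wrist's pose just before it. camera_model takes no time and is no camera call.
- manip.sign_off(): hands the job in; it is judged then, once.
The state is a dict: "time": time; "joint_positions": joint angles; "joint_velocities": joint speeds; "tau": joint torques, N m; "position": TCP position; "tcp_rot": TCP orientation; "wrist_force": force on the tool from outside, world axes, zero at the start; "torque": the same for the moment, N m; "opening": finger opening in m; "gripper_force": force on a finger pad.
Only numpy, scipy, OpenCV 4.12 (cv2) and the standard library are available. Lean on these libraries where they do the work, as an engineer would, in place of code of your own. Each camera call takes 0.05 s, during which the arm holds its last target. There are 200 camera calls.

### The job

Raise the scanner's blue sash all the way up by its black handle and leave it up. Then pick up the small white dish by its two green lugs with the stone bead lying loose in it, turn it a quarter turn so that its red nose points straight at the scanner, and finish while holding it still and level in the air, centred over the ring mark in front of the scanner at the height of the scanner's window. Move gently so that the bead stays in the middle of the dish throughout, do not touch the bead, and leave the mouse, the pen cup and the vial where they are.

Things in the scene. Friction and masses are not known exactly. Their poses are not given: they have to be found in the camera images.
- scanner: White desk scanner, fixed, 160 mm deep, 160 wide (y), 150 tall. Origin: middle of the front face at desk height; +x points into the scanner, +z up. A base tongue 120 wide, 3 thick reaches 180 mm forward (-x) of the front face and carries the ring mark. Rails 150 tall at y = +-72 mm stand 14 mm forward of the face.
- window (a point): Middle of the scanner's window, on the front face, 83 mm above the desk. The window is 110 wide and spans 35 to 130 mm above the desk; a dark hollow with a round lens, hidden by the sash when that is down.
- ring (a point): Centre of the printed black ring (68 mm outer diameter) on the base tongue, 120 mm in front of the scanner's front face, 3 mm above the desk.
- sash (a joint): Height of the sliding sash in m: 0 closed, 0.10 fully up against its stop. It starts 0 to 25 mm up. The sash weighs 0.2 kg, slides vertically against about 4.5 N of friction and stays where it is left.
- sash_handle (a point): Middle of the black handle bar on the sash's top edge: 14 mm thick (scanner x), 70 long (scanner y), 32 tall. Moves with the sash: 176 mm above the desk when closed, 276 fully up; when closed its underside is 10 mm above the scanner's top. Pinch it from above, closing along the scanner's x.
- dish: White round shallow dish, 67 mm across, about 120 g, on a 3 mm black mat; inside a 12 degree cone, 7 mm above its underside at the middle, rim 14. Origin: centre of underside; z up; +x to the red nose. Two upright green lugs at +-y: 28 wide (x), 5 thick, tops 35 mm above the underside, flat outer faces 66 mm apart; grip across them from above, closing along the dish's y.
- nose (a point): Tip of the red nose (14 mm wide, 8 tall, 13 mm proud of the rim), 46 mm from the dish's centre along its +x, 11 mm above its underside.
- middle (a point): Point of the dish where the bead's centre lies when the bead is centred: on the dish's axis, 18 mm above the underside.
- bead_center (a point): Centre of the loose terracotta-coloured stone bead, a plain ball of 22 mm diameter, about 18 g, that rolls freely in the dish and starts in its middle.
- mouse: Black computer mouse, 105 x 58 x 33 mm, loose on the desk; origin at the centre of its underside. Not to be disturbed.
- pen_cup: Red pen cup, 76 mm across at the rim, 90 tall, with pens up to about 155 mm; loose; origin at the centre of its underside. Not to be disturbed.
- vial: Amber lidded jar, 44 mm across, 60 tall, loose; origin at the centre of its underside. Not to be disturbed.
- bead: The bead itself, as above; its origin turns with it as it rolls, so use bead_center.

How it is judged:
On the way, in this order (a step that is already met when the one before it is completed fails the run):
1. the sash is raised all the way, the dish still lying on its mat (value of joint sash above 0.09 m and height (world z) of dish below 0.012 m), for 0.2 s.
2. the dish is lifted in the fingers with the bead in its middle (height (world z) of dish above 0.035 m and contact force between the fingers and dish above 1 N and value of joint sash above 0.09 m and distance between bead_center and middle below 0.013 m), for 0.2 s.
At the end, for the whole second after the job is handed in: Sash within 10 mm of fully up; dish held still in the air by the gripper, underside 40 to 115 mm above the desk, within 20 mm of the ring centre, nose into the scanner within 0.16 rad, level within 0.10 rad, bead within 8 mm of centred, dish not touching the scanner (height (world z) of dish between 0.035 and 0.115 m and contact force between the fingers and dish above 1 N and value of joint sash above 0.09 m and height (world z) of dish above 0.04 m and horizontal distance between dish and ring below 0.02 m and angle between the x axis of dish and the x axis of scanner, either way round below 0.16 rad and x of nose in the frame of scanner above -0.11 m and angle between dish's own z axis and vertical below 0.1 rad and distance between bead_center and middle below 0.008 m and linear speed of dish below 0.02 m/s and contact force between dish and scanner below 0.2 N); the arm keeps its last pose, push and grip.
It fails at once if the bead strays more than 15 mm from the middle of the dish (distance between bead_center and middle above 0.015 m).
It fails at once if the dish tilts more than 0.2 rad (angle between dish's own z axis and vertical above 0.2 rad).
It fails at once if the robot touches the bead (contact force between any of the arm, the fingers and bead above 0.2 N).
It fails at once if the mouse, the pen cup or the vial is moved more than 20 mm (distance of any of mouse, pen_cup, vial from where it was at the start of the episode above 0.02 m).
It also fails if it takes over 72 s, if anything falls off the work surface, if the arm or the gripper's body presses on something with over 40 N, if the wrist force passes 120 N, or if a joint passes its speed limit or range.

## Working session

There is one attempt and no reset: what is moved stays moved. The work goes in short steps, Python scripts to look and compute and a tool call to move; the robot and the scene stay as the last step left them, time stands still between calls to the robot, and variables do not carry over. Pictures are saved under pics/ and viewed, at most 10 in all, crops included, and the job is handed in when it is done.

Besides the shell and the picture viewer there is one more tool, called after "Call:" by a JSON object that holds its "api" and its "payload". carry_out: Moves the arm, as the interface text tells. Its arguments: {"type":"object","properties":{"motion":{"type":"array","items":{"type":"object","properties":{"claw":{"type":"number"},"linear":{"type":"array","items":{"type":"number"}},"angular":{"type":"array","items":{"type":"number"}}}}},"grip_force":{"type":"number"}},"required":["motion"]}

```bash
mkdir -p pics; ls; cat > h.py <<'E'
import numpy as np, cv2
from scipy.spatial.transform import Rotation as R
from cell import manip
def shot(n):
    s=manip.read_state(); p,d=manip.camera(n); return s,p,d
def cam(n,s=None):
    m=manip.camera_model(n); K=np.array(m["camera_matrix"])
    if "hand_eye" in m:
        q=s["tcp_rot"]; T=np.eye(4); T[:3,:3]=R.from_quat([q[1],q[2],q[3],q[0]]).as_matrix(); T[:3,3]=s["position"]
        C=T@np.array(m["hand_eye"])
    else:
        C=np.eye(4); r=cv2.Rodrigues(np.array(m["rvec"],float))[0]; C[:3,:3]=r.T; C[:3,3]=-r.T@np.array(m["tvec"],float).ravel()
    return K,m["k1"],C
def rays(n,uv,s=None):
    K,k1,C=cam(n,s)
    a=cv2.undistortPoints(np.array(uv,float).reshape(-1,1,2),K,np.array([k1,0,0,0,0.])).reshape(-1,2)
    d=np.c_[a,np.ones(len(a))]
    return C[:3,3],d@C[:3,:3].T
def onz(n,uv,z,s=None):
    o,d=rays(n,uv,s); return o+d*((z-o[2])/d[:,2])[:,None]
def pts(n,mask,depth,s=None):
    v,u=np.nonzero(mask&(depth>0)); o,d=rays(n,np.c_[u,v],s); return o+d*depth[v,u][:,None]
E
python3 - <<'E'
from h import *
print(manip.grip_depth); print(manip.read_state())
ims=[]
for n in("top","side","wrist"):
    s,p,d=shot(n); cv2.imwrite(f"pics/{n}0.png",p[:,:,::-1]); np.savez(f"{n}0.npz",p=p,d=d)
    print(n,cam(n,s)[2].round(3).tolist())
    ims.append(p)
E
```

```text
pics
0.0188
{'time': 0.0, 'joint_positions': array([ 1.30750949,  0.61589158, -0.01260356,  1.42486051,  0.00808461,
        1.1033932 , -0.04039351]), 'joint_velocities': array([-2.40733781e-03, -1.42693513e-04, -1.59623759e-03,  3.57599505e-05,
       -8.51685801e-04, -1.28458802e-03,  1.43640036e-03]), 'tau': array([ 1.21448074e-04, -4.58930290e+01,  2.09118803e-01, -1.65744102e+01,
       -6.10282947e-02,  2.03727290e-02,  2.37341419e-04]), 'position': array([ 0.15230195, -0.63110782,  0.21751186]), 'tcp_rot': array([-1.24084793e-03,  9.92995637e-01,  1.18144397e-01, -1.62044075e-04]), 'wrist_force': array([ 0.24994083,  0.25397974, -0.42390518]), 'torque': array([ 0.02728082, -0.03210454,  0.02896138]), 'gripper_force': 0.0, 'opening': 0.09301704515313244}
top [[0.015, -0.984, 0.18, 0.455], [-1.0, -0.018, -0.012, 0.096], [0.015, -0.18, -0.984, 1.031], [0.0, 0.0, 0.0, 1.0]]
side [[-0.8, -0.373, 0.47, 0.212], [-0.6, 0.507, -0.618, 0.594], [-0.008, -0.777, -0.63, 0.633], [0.0, 0.0, 0.0, 1.0]]
wrist [[0.235, -0.933, -0.274, 0.228], [-0.972, -0.226, -0.064, -0.613], [-0.002, 0.281, -0.96, 0.383], [0.0, 0.0, 0.0, 1.0]]
```

View pics/top0.png

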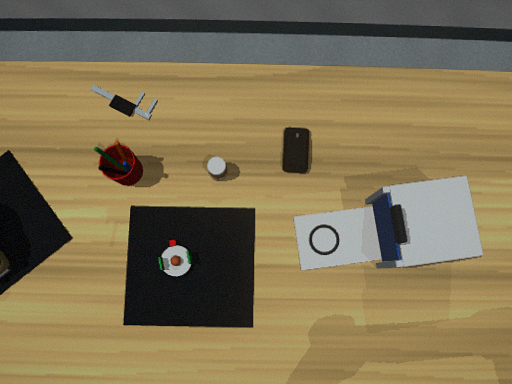

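View pics/side0.png

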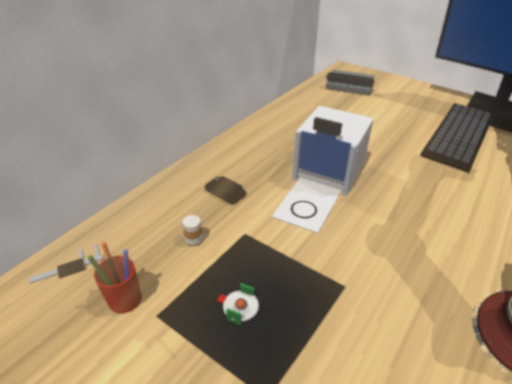

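The top view shows the dish at about (176,262) with its nose up (+x) at (172,243). The scanner is on the right, facing left (+y), with the ring at (324,240) and the handle at (400,224). The side view shows the dish at (240,304), the ring at (304,209) and the handle at (327,127), with the sash nearly closed.

```bash
cat > m.py <<'E'
from h import *
def comps(mask,mn=6):
    n,l,st,c=cv2.connectedComponentsWithStats(mask.astype(np.uint8))
    return [(st[i,4],c[i].round(1).tolist(),l==i) for i in range(1,n) if st[i,4]>=mn]
def tri(a,b):
    (o1,d1),(o2,d2)=a,b; A=np.c_[d1,-d2]; t=np.linalg.lstsq(A,o2-o1,rcond=None)[0]
    p,q=o1+d1*t[0],o2+d2*t[1]; return ((p+q)/2).round(4),np.linalg.norm(p-q).round(4)
E
python3 - <<'E'
from m import *
for n in("top","side"):
    z=np.load(n+"0.npz"); p,d=z["p"],z["d"]; h=cv2.cvtColor(p,cv2.COLOR_RGB2HSV); H,S,V=[h[:,:,i].astype(int) for i in range(3)]
    b=(150,200,235,300) if n=="top" else (200,280,270,340)
    roi=np.zeros(H.shape,bool); roi[b[2]:b[3],b[0]:b[1]]=1
    M={"green":roi&(H>45)&(H<85)&(S>110)&(V>40),"red":roi&((H<4)|(H>174))&(S>190),"bead":roi&(H>=4)&(H<15)&(S>90),"white":roi&(V>130)&(S<50)}
    b=(385,412,195,250) if n=="top" else (305,350,112,142)
    roi=np.zeros(H.shape,bool); roi[b[2]:b[3],b[0]:b[1]]=1; M["handle"]=roi&(V<60)&(S<100)
    b=(303,345,220,262) if n=="top" else (285,323,198,222)
    roi=np.zeros(H.shape,bool); roi[b[2]:b[3],b[0]:b[1]]=1; M["ring"]=roi&(V<100)
    for k,m in M.items():
        for a,c,mm in comps(m,8):
            P=pts(n,mm,d); r=cv2.minAreaRect(P[:,:2].astype(np.float32))
            print(n,k,a,c,"mean",P.mean(0).round(3),"z5/95",np.percentile(P[:,2],[5,95]).round(3),"rect",np.round(r[0],3),np.round(r[1],3),round(r[2],1))
            
E
```

```text
top green 30 [188.4, 257.1] mean [0.491 0.237 0.037] z5/95 [0.025 0.041] rect [0.491 0.238] [0.026 0.008] 12.1
top green 38 [159.6, 263.0] mean [0.477 0.299 0.031] z5/95 [0.002 0.041] rect [0.476 0.301] [0.027 0.013] 14.1
top red 46 [172.1, 242.4] mean [0.523 0.277 0.016] z5/95 [0.002 0.02 ] rect [0.524 0.278] [0.015 0.018] 7.2
top bead 76 [175.1, 260.4] mean [0.484 0.266 0.029] z5/95 [0.024 0.033] rect [0.484 0.267] [0.02 0.02] 81.5
top white 501 [176.4, 260.3] mean [0.484 0.266 0.015] z5/95 [0.011 0.019] rect [0.484 0.266] [0.064 0.057] 11.1
top handle 439 [397.8, 223.9] mean [ 0.551 -0.165  0.191] z5/95 [0.169 0.201] rect [ 0.552 -0.167] [0.068 0.031] 27.3
top ring 245 [323.6, 239.8] mean [ 0.535 -0.056  0.004] z5/95 [0.001 0.007] rect [ 0.536 -0.056] [0.065 0.065] 0.5
side green 86 [247.0, 288.3] mean [0.489 0.24  0.033] z5/95 [0.023 0.04 ] rect [0.489 0.239] [0.026 0.005] 14.6
side green 102 [233.6, 315.9] mean [0.474 0.3   0.027] z5/95 [0.009 0.038] rect [0.476 0.301] [0.026 0.004] 14.8
side red 28 [221.1, 298.1] mean [0.522 0.28  0.019] z5/95 [0.016 0.02 ] rect [0.522 0.279] [0.009 0.012] 7.8
side bead 12 [219.5, 295.1] mean [0.537 0.268 0.004] z5/95 [0.002 0.005] rect [0.537 0.27 ] [0.019 0.008] 74.2
side bead 81 [240.4, 303.4] mean [0.48  0.272 0.029] z5/95 [0.023 0.033] rect [0.481 0.272] [0.017 0.015] 36.6
side white 595 [241.7, 304.1] mean [0.483 0.265 0.016] z5/95 [0.012 0.019] rect [0.485 0.271] [0.07  0.064] 8.7
```

```bash
python3 - <<'E'
import cv2,numpy as np
a=cv2.imread("pics/top0.png"); b=cv2.imread("pics/side0.png")
x=cv2.resize(a[165:285,280:490],None,fx=3.8,fy=3.8)[:300]; 
c1=cv2.resize(a[230:290,150:210],(290,290)); c2=cv2.resize(b[100:230,265:385],(270,290)); c3=cv2.resize(b[275:335,205:275],(230,290))
cv2.imwrite("pics/c0.png",np.vstack([cv2.resize(a[170:275,285:490],(570,290)),np.hstack([c1,c2+0])[:, :570] if 0 else np.hstack([c1,c2,np.zeros((290,10,3),np.uint8)])]) if 1 else x)
E
```

```text
(no output)
```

View pics/c0.png

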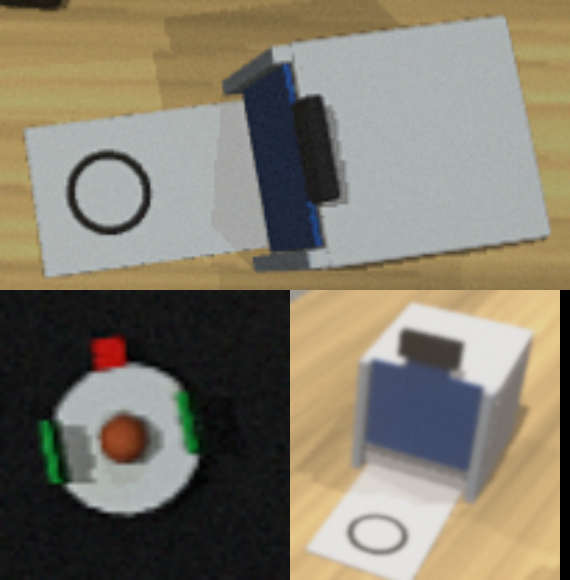

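The crop shows the sash almost closed: the black handle sits just behind it and stands off the box top, and the bead is centred between the lugs. The ring is clear on the tongue. Next I need the scanner yaw and the handle geometry.

```bash
python3 - <<'E'
from m import *
for n in("top","side"):
    z=np.load(n+"0.npz"); p,d=z["p"],z["d"]; h=cv2.cvtColor(p,cv2.COLOR_RGB2HSV); H,S,V=[h[:,:,i].astype(int) for i in range(3)]
    P=pts(n,np.ones(H.shape,bool),np.maximum(d,1e-6)).reshape(384,512,3); X,Y,Z=[P[:,:,i] for i in range(3)]
    near=(d>0)&(abs(X-0.55)<.25)&(Y<0.05)&(Y>-.45)
    def rep(k,m):
        c=sorted(comps(m,8),key=lambda t:-t[0])[0]; Q=P[c[2]]; r=cv2.minAreaRect(Q[:,:2].astype(np.float32))
        print(n,k,c[0],c[1],"z",np.percentile(Q[:,2],[5,50,95]).round(3),np.round(r[0],3),np.round(r[1],3),round(r[2],1)); return c[2]
    rep("boxtop",near&(Z>.14)&(Z<.16)&(S<60)&(V>80))
    rep("tongue",near&(Z>-.01)&(Z<.012)&(S<45)&(V>60))
    rep("handle",near&(Z>.165)&(V<70)&(S<90))
    rep("htop",near&(Z>.192)&(V<70)&(S<90))
    rep("blue",near&(H>100)&(H<130)&(S>90)&(Z>.02))
# two-view handle corners: extremes
    m=rep("ring",near&(V<95)&(abs(Z)<.012)&(np.hypot(X-.5355,Y+.056)<.05))
    v,u=np.nonzero(m); e=cv2.fitEllipse(cv2.convexHull(np.c_[u,v].astype(np.int32))); print(e[0], onz(n,[e[0]],.003))
E
```

```text
top boxtop 6328 [436.3, 220.6] z [0.148 0.15  0.153] [ 0.564 -0.246] [0.16  0.174] 8.4
top tongue 3685 [339.4, 237.6] z [0.    0.003 0.006] [ 0.541 -0.086] [0.121 0.183] 8.6
top handle 421 [398.1, 223.8] z [0.173 0.197 0.201] [ 0.552 -0.167] [0.069 0.013] 9.1
top htop 283 [399.9, 223.5] z [0.195 0.198 0.201] [ 0.552 -0.168] [0.068 0.013] 9.1
top blue 1064 [385.5, 228.7] z [0.048 0.106 0.153] [ 0.552 -0.167] [0.127 0.012] 10.5
top ring 237 [323.7, 239.6] z [0.001 0.004 0.007] [ 0.536 -0.056] [0.065 0.065] 0.5
(323.7237548828125, 239.43499755859375) [[ 0.53569546 -0.05620287  0.003     ]]
side boxtop 1390 [339.7, 124.7] z [0.148 0.15  0.152] [ 0.563 -0.245] [0.161 0.176] 8.9
side tongue 2315 [308.2, 202.9] z [0.002 0.004 0.006] [ 0.538 -0.086] [0.153 0.185] 8.4
side handle 232 [327.0, 127.4] z [0.17  0.183 0.195] [ 0.549 -0.161] [0.059 0.008] 7.2
side htop 41 [327.3, 123.3] z [0.192 0.194 0.197] [ 0.549 -0.16 ] [0.058 0.005] 8.7
side blue 1533 [324.7, 155.5] z [0.051 0.1   0.147] [ 0.551 -0.165] [0.119 0.009] 9.0Traceback (most recent call last):
  File "<stdin>", line 15, in <module>
  File "<stdin>", line 7, in rep
IndexError: list index out of range
```

Call:
{"api": "carry_out", "payload": {"motion": [{"claw": 1, "linear": [0, 0, -0.03], "angular": [0, 0, 0.087]}, {"claw": 1, "linear": [0, 0, -0.03], "angular": [0, 0, 0]}, {"claw": 1, "linear": [0.0258, -0.0222, 0], "angular": [0, 0, 0]}, {"claw": 1, "linear": [0.0258, -0.0222, 0], "angular": [0, 0, 0]}, {"claw": 1, "linear": [0.0258, -0.0222, 0], "angular": [0, 0, 0]}, {"claw": 1, "linear": [0.0258, -0.0222, 0], "angular": [0, 0, 0]}, {"claw": 1, "linear": [0.0258, -0.0222, 0], "angular": [0, 0, 0]}, {"claw": 1, "linear": [0.0258, -0.0222, 0], "angular": [0, 0, 0]}, {"claw": 1, "linear": [0.0258, -0.0222, 0], "angular": [0, 0, 0]}, {"claw": 1, "linear": [0.0258, -0.0222, 0], "angular": [0, 0, 0]}]}}

```text
time: 0.98
position: [0.3308, -0.4238, 0.2785]
tcp_rot: [-0.0, 0.997, 0.075, -0.0]
wrist_force: [0.8, 0.0, 0.9]
opening: 0.0924
gripper_force: 0.0
```

Call:
{"api": "carry_out", "payload": {"motion": [{"claw": 1, "linear": [0.0258, -0.0222, 0], "angular": [0, 0, 0]}, {"claw": 1, "linear": [0.0258, -0.0222, 0], "angular": [0, 0, 0]}, {"claw": 1, "linear": [0.0258, -0.0222, 0], "angular": [0, 0, 0]}, {"claw": 1, "linear": [0.0258, -0.0222, 0], "angular": [0, 0, 0]}, {"claw": 1, "linear": [0.0258, -0.0222, 0], "angular": [0, 0, 0]}, {"claw": 1, "linear": [0.0258, -0.0222, 0], "angular": [0, 0, 0]}, {"claw": 1, "linear": [0.0258, -0.0222, 0], "angular": [0, 0, 0]}, {"claw": 1, "linear": [0.0258, -0.0222, 0], "angular": [0, 0, 0]}, {"claw": 1, "linear": [0, 0, 0], "angular": [0, 0, 0]}, {"claw": 1, "linear": [0, 0, 0], "angular": [0, 0, 0]}]}}

```text
time: 1.82
position: [0.5087, -0.2164, 0.2782]
tcp_rot: [-0.001, 0.997, 0.078, -0.0]
wrist_force: [-1.1, -0.7, -0.1]
opening: 0.0928
gripper_force: 0.0
```

```bash
cat >> m.py <<'E'
def pose():
    s=manip.read_state(); q=s["tcp_rot"]; M=R.from_quat([q[1],q[2],q[3],q[0]]).as_matrix()
    return s,np.array(s["position"]),M,np.arctan2(M[1,0],M[0,0])
def togo(x,y,z,psi):
    """tool-axis shift to go AFTER turning to yaw psi (deg), plus turn about tool z"""
    s,p,M,a=pose(); t=np.radians(psi); dz=-((t-a+np.pi)%(2*np.pi)-np.pi)
    X=np.array([np.cos(t),np.sin(t),0]);Y=np.array([np.sin(t),-np.cos(t),0]); D=np.array([x,y,z])-p
    M2=np.c_[X,Y,[0,0,-1]]; al=R.from_matrix(M.T@M2).as_rotvec()
    print("t",round(s["time"],2),"pos",p.round(4),"psi",np.degrees(a).round(2),"tilt",M[:,2].round(4),"open",round(s["opening"],4),"gf",s["gripper_force"],"F",s["wrist_force"].round(2),"q",s["joint_positions"].round(2))
    print("shift x,y,z",(D@X).round(4),(D@Y).round(4),(-D[2]).round(4),"turn",al.round(4))
E
python3 - <<'E'
from m import *
togo(.552,-.167,.164,8.6)
s,p,d=shot("wrist"); cv2.imwrite("pics/w1.png",p[:,:,::-1]); np.savez("w1.npz",p=p,d=d)
h=cv2.cvtColor(p,cv2.COLOR_RGB2HSV); P=pts("wrist",np.ones(d.shape,bool),np.maximum(d,1e-6),s).reshape(384,512,3)
m=(d>0)&(P[:,:,2]>.165)&(P[:,:,2]<.21)&(h[:,:,2]<80)&(np.hypot(P[:,:,0]-.552,P[:,:,1]+.167)<.06)
for a,c,mm in comps(m,60):
    Q=P[mm]; T=Q[Q[:,2]>np.percentile(Q[:,2],95)-.008]; r=cv2.minAreaRect(T[:,:2].astype(np.float32)); print(a,c,np.percentile(Q[:,2],[5,95]).round(4),np.round(r[0],4),np.round(r[1],4),r[2])
E
```

```text
t 1.82 pos [ 0.5087 -0.2164  0.2782] psi 8.9 tilt [-5.0e-04  1.3e-03 -1.0e+00] open 0.0928 gf 0.0 F [-1.11 -0.73 -0.12] q [ 0.44  0.41 -0.11  1.62  0.05  1.12 -1.1 ]
shift x,y,z 0.0502 -0.0423 0.1142 turn [-0.0014  0.0003  0.0053]
1565 [203.2, 137.3] [0.176  0.1982] [ 0.5526 -0.1669] [0.0688 0.0134] 8.578557014465332
```

View pics/w1.png

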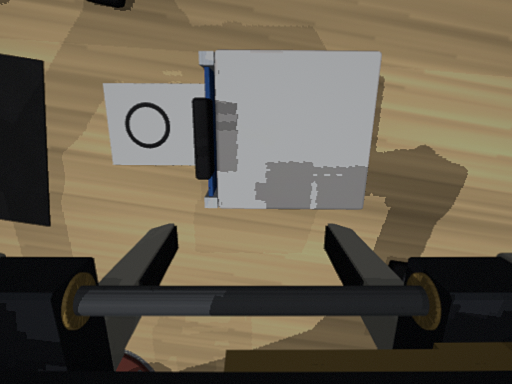

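The wrist view confirms the handle at (203,137), centred at (0.5525, -0.167) with its top at 0.198. It is aligned with the fingers, so I'm moving over it and down.

Call:
{"api": "carry_out", "payload": {"motion": [{"claw": 1, "linear": [0.0168, -0.0141, 0], "angular": [0, 0, 0.005]}, {"claw": 1, "linear": [0.0168, -0.0141, 0], "angular": [0, 0, 0]}, {"claw": 1, "linear": [0.0168, -0.0141, 0], "angular": [0, 0, 0]}, {"claw": 1, "linear": [0, 0, 0.02], "angular": [0, 0, 0]}, {"claw": 1, "linear": [0, 0, 0.01], "angular": [0, 0, 0]}, {"claw": 1, "linear": [0, 0, 0.01], "angular": [0, 0, 0]}, {"claw": 1, "linear": [0, 0, 0], "angular": [0, 0, 0]}, {"claw": 1, "linear": [0, 0, 0], "angular": [0, 0, 0]}, {"claw": 1, "linear": [0, 0, 0], "angular": [0, 0, 0]}, {"claw": 1, "linear": [0, 0, 0], "angular": [0, 0, 0]}]}}

```text
time: 2.7
position: [0.5515, -0.1706, 0.2395]
tcp_rot: [0.0, 0.997, 0.072, 0.001]
wrist_force: [0.4, 0.5, 0.2]
opening: 0.0926
gripper_force: 0.0
```

```bash
python3 -c "
from m import *
togo(.5525,-.167,.164,8.6)"
```

```text
t 2.7 pos [ 0.5515 -0.1706  0.2395] psi 8.23 tilt [ 1.5e-03 -6.0e-04 -1.0e+00] open 0.0926 gf 0.0 F [0.38 0.53 0.22] q [ 0.34  0.48 -0.11  1.61  0.06  1.05 -1.22]
shift x,y,z 0.0015 -0.0034 0.0755 turn [ 0.0008 -0.0014 -0.0064]
```

Call:
{"api": "carry_out", "payload": {"motion": [{"claw": 1, "linear": [0.0015, -0.003, 0.015], "angular": [0, 0, -0.006]}, {"claw": 1, "linear": [0, 0, 0.02], "angular": [0, 0, 0]}, {"claw": 1, "linear": [0, 0, 0.02], "angular": [0, 0, 0]}, {"claw": 1, "linear": [0, 0, 0.015], "angular": [0, 0, 0]}, {"claw": 1, "linear": [0, 0, 0.005], "angular": [0, 0, 0]}, {"claw": 1, "linear": [0, 0, 0], "angular": [0, 0, 0]}, {"claw": 1, "linear": [0, 0, 0], "angular": [0, 0, 0]}, {"claw": 0.6, "linear": [0, 0, 0], "angular": [0, 0, 0]}, {"claw": 0.4, "linear": [0, 0, 0], "angular": [0, 0, 0]}, {"claw": 0.25, "linear": [0, 0, 0], "angular": [0, 0, 0]}], "grip_force": 40}}

```text
time: 3.53
position: [0.553, -0.1667, 0.1647]
tcp_rot: [0.0, 0.997, 0.075, 0.001]
wrist_force: [-0.9, 0.1, 0.3]
opening: 0.0778
gripper_force: 0.0
```

Call:
{"api": "carry_out", "payload": {"motion": [{"claw": 0.1, "linear": [0, 0, 0], "angular": [0, 0, 0]}, {"claw": 0, "linear": [0, 0, 0], "angular": [0, 0, 0]}, {"claw": 0, "linear": [0, 0, 0], "angular": [0, 0, 0]}, {"claw": 0, "linear": [0, 0, 0], "angular": [0, 0, 0]}, {"claw": 0, "linear": [0, 0, 0], "angular": [0, 0, 0]}, {"claw": 0, "linear": [0, 0, 0], "angular": [0, 0, 0]}, {"claw": 0, "linear": [0, 0, 0], "angular": [0, 0, 0]}, {"claw": 0, "linear": [0, 0, 0], "angular": [0, 0, 0]}, {"claw": 0, "linear": [0, 0, 0], "angular": [0, 0, 0]}, {"claw": 0, "linear": [0, 0, 0], "angular": [0, 0, 0]}]}}

```text
time: 4.37
position: [0.5524, -0.1665, 0.1637]
tcp_rot: [-0.0, 0.997, 0.075, -0.0]
wrist_force: [0.3, 0.3, -0.3]
opening: 0.0138
gripper_force: 40.0
```

```bash
python3 -c "
from m import *
togo(.5525,-.167,.259,8.6)"
```

```text
t 4.37 pos [ 0.5524 -0.1665  0.1637] psi 8.63 tilt [-1.e-04  2.e-04 -1.e+00] open 0.0138 gf 39.99987781047821 F [ 0.26  0.34 -0.31] q [ 0.33  0.56 -0.11  1.71  0.08  0.88 -1.24]
shift x,y,z 0.0001 0.0005 -0.0953 turn [-0.0002  0.      0.0006]
```

Call:
{"api": "carry_out", "payload": {"motion": [{"claw": 0, "linear": [0, 0, -0.005], "angular": [0, 0, 0]}, {"claw": 0, "linear": [0, 0, -0.01], "angular": [0, 0, 0]}, {"claw": 0, "linear": [0, 0, -0.012], "angular": [0, 0, 0]}, {"claw": 0, "linear": [0, 0, -0.012], "angular": [0, 0, 0]}, {"claw": 0, "linear": [0, 0, -0.012], "angular": [0, 0, 0]}, {"claw": 0, "linear": [0, 0, -0.012], "angular": [0, 0, 0]}, {"claw": 0, "linear": [0, 0, -0.012], "angular": [0, 0, 0]}, {"claw": 0, "linear": [0, 0, -0.008], "angular": [0, 0, 0]}, {"claw": 0, "linear": [0, 0, -0.004], "angular": [0, 0, 0]}, {"claw": 0, "linear": [0, 0, 0], "angular": [0, 0, 0]}]}}

```text
time: 5.2
position: [0.5524, -0.1665, 0.252]
tcp_rot: [0.0, 0.997, 0.075, 0.0]
wrist_force: [0.0, 1.3, 2.3]
opening: 0.0138
gripper_force: 40.0
```

Call:
{"api": "carry_out", "payload": {"motion": [{"claw": 0, "linear": [0, 0, -0.002], "angular": [0, 0, 0]}, {"claw": 0, "linear": [0, 0, -0.002], "angular": [0, 0, 0]}, {"claw": 0, "linear": [0, 0, -0.001], "angular": [0, 0, 0]}, {"claw": 0, "linear": [0, 0, -0.001], "angular": [0, 0, 0]}, {"claw": 0, "linear": [0, 0, 0], "angular": [0, 0, 0]}, {"claw": 0, "linear": [0, 0, 0], "angular": [0, 0, 0]}, {"claw": 0, "linear": [0, 0, 0], "angular": [0, 0, 0]}, {"claw": 0, "linear": [0, 0, 0], "angular": [0, 0, 0]}, {"claw": 0, "linear": [0, 0, 0], "angular": [0, 0, 0]}, {"claw": 0, "linear": [0, 0, 0], "angular": [0, 0, 0]}]}}

```text
time: 6.03
position: [0.5523, -0.1665, 0.2566]
tcp_rot: [-0.0, 0.997, 0.075, -0.0]
wrist_force: [1.5, 1.1, -6.5]
opening: 0.0135
gripper_force: 40.0
```

```bash
python3 -c "
from m import *
togo(.5525,-.167,.259,8.6)
s,p,d=shot('side'); cv2.imwrite('pics/s2.png',p[:,:,::-1])"
```

```text
t 6.03 pos [ 0.5523 -0.1665  0.2566] psi 8.65 tilt [-3.e-04  3.e-04 -1.e+00] open 0.0135 gf 39.998931884765625 F [ 1.45  1.12 -6.48] q [ 0.33  0.47 -0.12  1.58  0.06  1.09 -1.22]
shift x,y,z 0.0001 0.0005 -0.0024 turn [-0.0003  0.0002  0.0008]
```

View pics/s2.png

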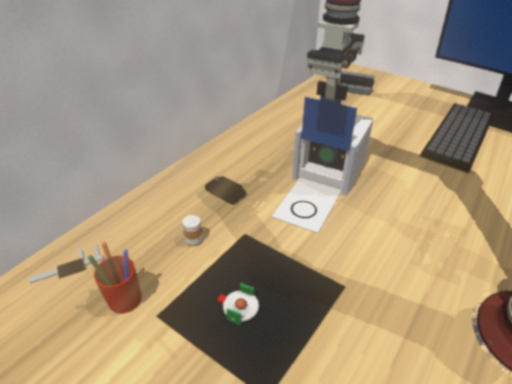

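The sash is up at about (330,122) and the window is visible. I'll push on a little to confirm it's against the stop.

Call:
{"api": "carry_out", "payload": {"motion": [{"claw": 0, "linear": [0, 0, -0.001], "angular": [0, 0, 0]}, {"claw": 0, "linear": [0, 0, -0.001], "angular": [0, 0, 0]}, {"claw": 0, "linear": [0, 0, -0.001], "angular": [0, 0, 0]}, {"claw": 0, "linear": [0, 0, -0.001], "angular": [0, 0, 0]}, {"claw": 0, "linear": [0, 0, 0], "angular": [0, 0, 0]}, {"claw": 0, "linear": [0, 0, 0], "angular": [0, 0, 0]}, {"claw": 0, "linear": [0, 0, 0], "angular": [0, 0, 0]}, {"claw": 0, "linear": [0, 0, 0], "angular": [0, 0, 0]}, {"claw": 0, "linear": [0, 0, 0], "angular": [0, 0, 0]}, {"claw": 0, "linear": [0, 0, 0], "angular": [0, 0, 0]}]}}

```text
time: 6.92
position: [0.5522, -0.1665, 0.2575]
tcp_rot: [-0.001, 0.997, 0.075, -0.001]
wrist_force: [7.0, -0.5, -19.9]
opening: 0.0138
gripper_force: 40.0
```

The force has risen to 20 N with only 1 mm of motion, so it is on the stop. Releasing and going up.

Call:
{"api": "carry_out", "payload": {"motion": [{"claw": 0.2, "linear": [0, 0, 0.002], "angular": [0, 0, 0]}, {"claw": 0.5, "linear": [0, 0, 0], "angular": [0, 0, 0]}, {"claw": 0.8, "linear": [0, 0, 0], "angular": [0, 0, 0]}, {"claw": 1, "linear": [0, 0, 0], "angular": [0, 0, 0]}, {"claw": 1, "linear": [0, 0, 0], "angular": [0, 0, 0]}, {"claw": 1, "linear": [0, 0, 0], "angular": [0, 0, 0]}, {"claw": 1, "linear": [0, 0, -0.01], "angular": [0, 0, 0]}, {"claw": 1, "linear": [0, 0, -0.015], "angular": [0, 0, 0]}, {"claw": 1, "linear": [0, 0, -0.02], "angular": [0, 0, 0]}, {"claw": 1, "linear": [0, 0, -0.015], "angular": [0, 0, 0]}]}}

```text
time: 7.75
position: [0.5527, -0.1667, 0.321]
tcp_rot: [0.0, 0.997, 0.075, 0.001]
wrist_force: [0.2, -0.6, 0.3]
opening: 0.0741
gripper_force: 0.0
```

Call:
{"api": "carry_out", "payload": {"motion": [{"claw": 1, "linear": [0, -0.01, 0], "angular": [0, 0, 0]}, {"claw": 1, "linear": [0, -0.02, 0], "angular": [0, 0, 0]}, {"claw": 1, "linear": [0, -0.03, 0], "angular": [0, 0, 0]}, {"claw": 1, "linear": [0, -0.03, 0], "angular": [0, 0, 0]}, {"claw": 1, "linear": [0, -0.03, 0], "angular": [0, 0, 0]}, {"claw": 1, "linear": [0, -0.03, 0], "angular": [0, 0, 0]}, {"claw": 1, "linear": [0, -0.03, 0], "angular": [0, 0, 0]}, {"claw": 1, "linear": [0, -0.03, 0], "angular": [0, 0, 0]}, {"claw": 1, "linear": [0, -0.03, 0], "angular": [0, 0, 0]}, {"claw": 1, "linear": [0, -0.03, 0], "angular": [0, 0, 0]}]}}

```text
time: 8.58
position: [0.5105, 0.1024, 0.3184]
tcp_rot: [-0.0, 0.997, 0.076, -0.0]
wrist_force: [0.2, 0.4, -0.0]
opening: 0.0931
gripper_force: 0.0
```

Call:
{"api": "carry_out", "payload": {"motion": [{"claw": 1, "linear": [0, -0.03, 0], "angular": [0, 0, 0]}, {"claw": 1, "linear": [0, -0.03, 0], "angular": [0, 0, 0]}, {"claw": 1, "linear": [0, -0.03, 0], "angular": [0, 0, 0]}, {"claw": 1, "linear": [0, 0, 0], "angular": [0, 0, -0.11]}, {"claw": 1, "linear": [0, 0, 0], "angular": [0, 0, -0.11]}, {"claw": 1, "linear": [0, 0, 0], "angular": [0, 0, -0.11]}, {"claw": 1, "linear": [0, 0, 0], "angular": [0, 0, -0.11]}, {"claw": 1, "linear": [0, 0, 0], "angular": [0, 0, -0.11]}, {"claw": 1, "linear": [0, 0, 0], "angular": [0, 0, -0.11]}, {"claw": 1, "linear": [0, 0, 0], "angular": [0, 0, -0.11]}]}}

```text
time: 9.42
position: [0.4973, 0.1899, 0.3183]
tcp_rot: [-0.0, 0.894, 0.447, -0.001]
wrist_force: [-0.9, -0.2, -0.2]
opening: 0.0928
gripper_force: 0.0
```

Call:
{"api": "carry_out", "payload": {"motion": [{"claw": 1, "linear": [0, 0, 0], "angular": [0, 0, -0.11]}, {"claw": 1, "linear": [0, 0, 0], "angular": [0, 0, -0.11]}, {"claw": 1, "linear": [0, 0, 0], "angular": [0, 0, -0.11]}, {"claw": 1, "linear": [0, 0, 0], "angular": [0, 0, -0.11]}, {"claw": 1, "linear": [0, 0, 0], "angular": [0, 0, -0.11]}, {"claw": 1, "linear": [0, 0, 0], "angular": [0, 0, -0.11]}, {"claw": 1, "linear": [0, 0, 0], "angular": [0, 0, -0.11]}, {"claw": 1, "linear": [0, 0, 0], "angular": [0, 0, -0.11]}, {"claw": 1, "linear": [0, 0, 0], "angular": [0, 0, -0.11]}, {"claw": 1, "linear": [0, 0, 0], "angular": [0, 0, -0.11]}]}}

```text
time: 10.25
position: [0.4973, 0.1898, 0.3183]
tcp_rot: [-0.0, 0.529, 0.849, -0.0]
wrist_force: [-0.6, -0.1, -0.7]
opening: 0.0932
gripper_force: 0.0
```

Call:
{"api": "carry_out", "payload": {"motion": [{"claw": 1, "linear": [0, 0, 0.01], "angular": [0, 0, -0.11]}, {"claw": 1, "linear": [0, 0, 0.01], "angular": [0, 0, -0.11]}, {"claw": 1, "linear": [0, 0, 0.01], "angular": [0, 0, -0.11]}, {"claw": 1, "linear": [0, 0, 0.01], "angular": [0, 0, -0.11]}, {"claw": 1, "linear": [0, 0, 0.01], "angular": [0, 0, -0.11]}, {"claw": 1, "linear": [0, 0, 0.01], "angular": [0, 0, -0.11]}, {"claw": 1, "linear": [0, 0, 0.01], "angular": [0, 0, -0.11]}, {"claw": 1, "linear": [0, 0, 0.01], "angular": [0, 0, -0.11]}, {"claw": 1, "linear": [0, 0, 0.01], "angular": [0, 0, -0.11]}, {"claw": 1, "linear": [0, 0, 0.01], "angular": [0, 0, -0.11]}]}}

```text
time: 11.08
position: [0.4974, 0.1897, 0.218]
tcp_rot: [-0.0, 0.007, 1.0, -0.0]
wrist_force: [-0.8, 0.7, 0.6]
opening: 0.0933
gripper_force: 0.0
```

```bash
cat > dish.py <<'E'
from m import *
import sys
def dish(n,s,p,d,c,rad=.07,save=None):
    h=cv2.cvtColor(p,cv2.COLOR_RGB2HSV); H,S,V=[h[:,:,i].astype(int) for i in range(3)]
    P=pts(n,np.ones(d.shape,bool),np.maximum(d,1e-6),s).reshape(384,512,3)
    near=(d>0)&(np.hypot(P[:,:,0]-c[0],P[:,:,1]-c[1])<rad)
    G=near&(H>45)&(H<85)&(S>110)&(V>30)
    for k,m in {"green":G,"red":near&((H<4)|(H>174))&(S>170)&(V>60),"bead":near&(H>=4)&(H<15)&(S>90),"white":near&(V>110)&(S<60)}.items():
        for a,cc,mm in comps(m,25):
            Q=P[mm]; zt=np.percentile(Q[:,2],95); T=Q[Q[:,2]>zt-.006] if k=="green" else Q
            r=cv2.minAreaRect(T[:,:2].astype(np.float32)); print(k,a,cc,"z",np.percentile(Q[:,2],[5,95]).round(4),"mean",T.mean(0).round(4),"rect",np.round(r[0],4),np.round(r[1],4),round(r[2],1))
E
python3 - <<'E'
from dish import *
togo(.4835,.269,.2,194)
s,p,d=shot("wrist"); cv2.imwrite("pics/w3.png",p[:,:,::-1]); dish("wrist",s,p,d,(.4835,.269))
s,p,d=shot("side"); cv2.imwrite("pics/s3.png",p[:,:,::-1]); np.savez("s3.npz",p=p,d=d)
P=pts("side",np.ones(d.shape,bool),np.maximum(d,1e-6)).reshape(384,512,3)
m=(d>0)&(np.hypot(P[:,:,0]-.55,P[:,:,1]+.165)<.045)&(p.max(2)<70)&(P[:,:,2]>.2)
print("handle z",np.percentile(P[m][:,2],[2,98]))
E
```

```text
t 11.08 pos [0.4974 0.1897 0.218 ] psi 179.17 tilt [-6.e-04 -3.e-04 -1.e+00] open 0.0933 gf 0.0 F [-0.78  0.74  0.56] q [ 0.17  0.57 -0.91  1.75  0.51  1.07  0.65]
shift x,y,z -0.0057 0.0803 0.018 turn [-2.000e-04 -6.000e-04 -2.589e-01]
green 181 [338.8, 154.9] z [0.0015 0.0379] mean [0.4762 0.2978 0.0364] rect [0.4765 0.2983] [0.0275 0.0051] 13.2
green 124 [289.8, 166.5] z [0.0137 0.038 ] mean [0.4908 0.2387 0.0368] rect [0.4913 0.239 ] [0.0281 0.0045] 13.2
red 105 [317.7, 187.8] z [0.0158 0.0182] mean [0.5222 0.278  0.0167] rect [0.5223 0.2781] [0.0177 0.0168] 47.5
bead 208 [313.1, 159.7] z [0.0233 0.0311] mean [0.4824 0.2676 0.0281] rect [0.4827 0.2683] [0.0196 0.0186] 88.0
white 1702 [312.5, 158.0] z [0.0113 0.0165] mean [0.483  0.2698 0.0139] rect [0.4854 0.2709] [0.0702 0.0614] 16.6
white 57 [344.2, 229.0] z [0.2192 0.2378] mean [0.4883 0.245  0.226 ] rect [0.4882 0.2441] [0.0132 0.0011] 87.3
white 1459 [356.2, 306.8] z [0.3179 0.3198] mean [0.4694 0.2179 0.3189] rect [0.4694 0.2177] [0.0348 0.0049] 90.0
white 71 [324.0, 315.0] z [0.3177 0.3195] mean [0.4722 0.2096 0.3185] rect [0.4721 0.2098] [0.0191 0.002 ] 89.1
handle z [0.26215554 0.29023672]
```

View pics/w3.png

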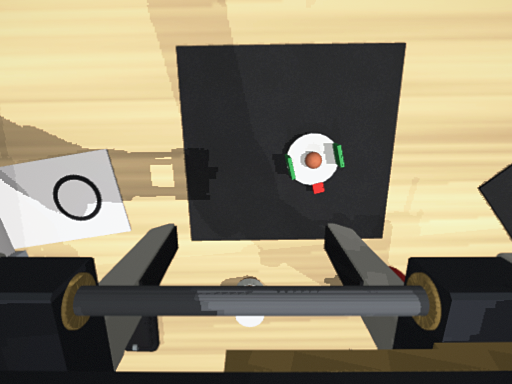

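The wrist view shows the dish at (313,159) with lugs at (339,155) and (290,166), and the bead centred. The side camera puts the handle top at 0.29, so the sash stays up. Moving over the dish.

Call:
{"api": "carry_out", "payload": {"motion": [{"claw": 1, "linear": [0, 0, 0], "angular": [0, 0, -0.085]}, {"claw": 1, "linear": [0, 0, 0], "angular": [0, 0, -0.085]}, {"claw": 1, "linear": [0, 0, 0], "angular": [0, 0, -0.084]}, {"claw": 1, "linear": [-0.0016, 0.02, 0], "angular": [0, 0, 0]}, {"claw": 1, "linear": [-0.002, 0.03, 0.02], "angular": [0, 0, 0]}, {"claw": 1, "linear": [-0.002, 0.03, 0.03], "angular": [0, 0, 0]}, {"claw": 1, "linear": [0, 0, 0.03], "angular": [0, 0, 0]}, {"claw": 1, "linear": [0, 0, 0.02], "angular": [0, 0, 0]}, {"claw": 1, "linear": [0, 0, 0], "angular": [0, 0, 0]}, {"claw": 1, "linear": [0, 0, 0], "angular": [0, 0, 0]}]}}

```text
time: 12.02
position: [0.4849, 0.268, 0.1193]
tcp_rot: [-0.001, -0.116, 0.993, -0.0]
wrist_force: [0.3, 0.9, 0.8]
opening: 0.0931
gripper_force: 0.0
```

```bash
python3 - <<'E'
from dish import *
togo(.4839,.2687,.018,193.7)
s,p,d=shot("wrist"); dish("wrist",s,p,d,(.4835,.269),.055); cv2.imwrite("pics/w4.png",p[:,:,::-1])
s,p,d=shot("top"); dish("top",s,p,d,(.4835,.269),.055)
E
```

```text
t 12.02 pos [0.4849 0.268  0.1193] psi -166.71 tilt [-1.1e-03 -8.0e-04 -1.0e+00] open 0.0931 gf 0.0 F [0.28 0.91 0.81] q [-0.03  0.73 -0.86  1.8   0.68  0.93  0.62]
shift x,y,z 0.0008 0.0009 0.1013 turn [-0.0005 -0.0013 -0.0072]
green 238 [219.4, 194.5] z [0.0148 0.038 ] mean [0.49   0.2393 0.0367] rect [0.4906 0.2392] [0.0272 0.0052] 13.7
green 236 [285.6, 194.6] z [0.0022 0.038 ] mean [0.4759 0.298  0.0367] rect [0.4763 0.2983] [0.0277 0.0048] 14.5
red 168 [252.4, 228.4] z [0.0161 0.0179] mean [0.5218 0.2783 0.017 ] rect [0.5221 0.2778] [0.0127 0.0145] 13.7
bead 364 [252.3, 192.3] z [0.0229 0.0313] mean [0.4816 0.2686 0.0279] rect [0.4822 0.2689] [0.0181 0.02  ] 10.3
bead 49 [310.0, 349.0] z [0.2277 0.2293] mean [0.4593 0.2767 0.2285] rect [0.4591 0.2767] [0.0024 0.0117] 9.3
white 2943 [252.6, 189.3] z [0.0114 0.0164] mean [0.4829 0.2692 0.014 ] rect [0.4861 0.2705] [0.0716 0.0611] 14.6
white 121 [163.7, 232.0] z [0.1205 0.1413] mean [0.487  0.2165 0.1315] rect [0.487  0.2165] [0.0012 0.0044] 14.1
white 469 [347.0, 241.7] z [0.123 0.16 ] mean [0.4635 0.3161 0.1432] rect [0.4635 0.3159] [0.0017 0.0083] 10.5
white 2062 [327.0, 306.9] z [0.2192 0.221 ] mean [0.4527 0.2812 0.2201] rect [0.4528 0.2806] [0.0054 0.05  ] 12.2
white 30 [129.5, 371.0] z [0.2348 0.236 ] mean [0.4692 0.2362 0.2344] rect [0.4854 0.2293] [0.0049 0.041 ] 66.8
bead 2504 [115.6, 250.5] z [0.4669 0.5183] mean [0.4806 0.2577 0.4909] rect [0.4795 0.2607] [0.091  0.0834] 67.9
white 40 [163.8, 230.1] z [0.2921 0.2957] mean [0.5233 0.2413 0.294 ] rect [0.5234 0.2428] [0.0064 0.0161] 2.4
```

Call:
{"api": "carry_out", "payload": {"motion": [{"claw": 1, "linear": [0.001, 0.001, 0.01], "angular": [0, 0, -0.009]}, {"claw": 1, "linear": [0, 0, 0.02], "angular": [0, 0, 0]}, {"claw": 1, "linear": [0, 0, 0.02], "angular": [0, 0, 0]}, {"claw": 1, "linear": [0, 0, 0.02], "angular": [0, 0, 0]}, {"claw": 1, "linear": [0, 0, 0.015], "angular": [0, 0, 0]}, {"claw": 1, "linear": [0, 0, 0.01], "angular": [0, 0, 0]}, {"claw": 1, "linear": [0, 0, 0.005], "angular": [0, 0, 0]}, {"claw": 1, "linear": [0, 0, 0], "angular": [0, 0, 0]}, {"claw": 1, "linear": [0, 0, 0], "angular": [0, 0, 0]}, {"claw": 1, "linear": [0, 0, 0], "angular": [0, 0, 0]}]}}

```text
time: 12.95
position: [0.4848, 0.2692, 0.0203]
tcp_rot: [0.001, -0.121, 0.993, 0.001]
wrist_force: [0.3, -0.1, -0.5]
opening: 0.0927
gripper_force: 0.0
```

```bash
python3 - <<'E'
from dish import *
togo(.4836,.2687,.018,193.9)
s,p,d=shot("wrist"); dish("wrist",s,p,d,(.4835,.269),.055); cv2.imwrite("pics/w5.png",p[:,:,::-1])
E
```

```text
t 12.95 pos [0.4848 0.2692 0.0203] psi -166.13 tilt [ 0.0017  0.0014 -1.    ] open 0.0927 gf 0.0 F [ 0.28 -0.09 -0.47] q [-0.1   0.86 -0.74  1.87  0.84  0.75  0.49]
shift x,y,z 0.0013 -0.0002 0.0023 turn [ 0.001   0.0019 -0.0006]
green 689 [200.3, 241.0] z [0.019  0.0379] mean [0.4895 0.2395 0.0365] rect [0.4907 0.2394] [0.0282 0.0054] 14.2
green 693 [301.8, 241.1] z [0.0182 0.0377] mean [0.4751 0.2979 0.0364] rect [0.4764 0.2985] [0.0285 0.0054] 13.6
red 149 [250.8, 281.9] z [0.0158 0.0181] mean [0.5181 0.2775 0.0165] rect [0.522  0.2789] [0.0148 0.0142] 14.1
bead 895 [251.1, 236.9] z [0.0217 0.0311] mean [0.4805 0.2683 0.0275] rect [0.4822 0.2688] [0.0196 0.0197] 55.4
white 6310 [251.0, 229.9] z [0.0116 0.0162] mean [0.4824 0.2688 0.0141] rect [0.4875 0.2697] [0.0741 0.0613] 12.8
white 442 [345.9, 242.3] z [0.0242 0.0622] mean [0.4629 0.3163 0.0449] rect [0.4629 0.3163] [0.0017 0.0069] 16.0
white 2507 [330.1, 305.5] z [0.1199 0.122 ] mean [0.4516 0.2826 0.121 ] rect [0.452  0.2822] [0.0062 0.0511] 14.0
```

View pics/w5.png

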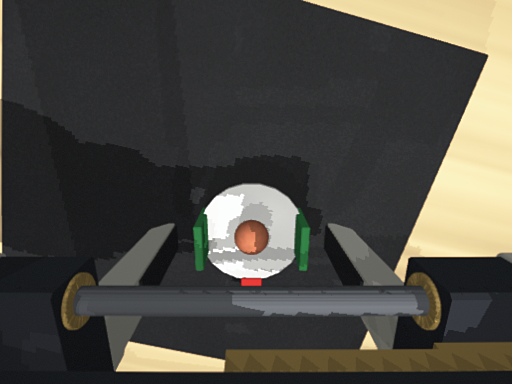

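The lugs at (200,241) and (302,241) sit symmetrically between the fingers, with the bead centred at (251,237). Closing slowly.

Call:
{"api": "carry_out", "payload": {"motion": [{"claw": 0.92, "linear": [0.001, 0, 0.002], "angular": [0, 0, 0]}, {"claw": 0.87, "linear": [0, 0, 0], "angular": [0, 0, 0]}, {"claw": 0.83, "linear": [0, 0, 0], "angular": [0, 0, 0]}, {"claw": 0.8, "linear": [0, 0, 0], "angular": [0, 0, 0]}, {"claw": 0.77, "linear": [0, 0, 0], "angular": [0, 0, 0]}, {"claw": 0.75, "linear": [0, 0, 0], "angular": [0, 0, 0]}, {"claw": 0.735, "linear": [0, 0, 0], "angular": [0, 0, 0]}, {"claw": 0.725, "linear": [0, 0, 0], "angular": [0, 0, 0]}, {"claw": 0.715, "linear": [0, 0, 0], "angular": [0, 0, 0]}, {"claw": 0.71, "linear": [0, 0, 0], "angular": [0, 0, 0]}], "grip_force": 10}}

```text
time: 13.83
position: [0.483, 0.2688, 0.0173]
tcp_rot: [-0.0, -0.121, 0.993, 0.0]
wrist_force: [0.2, 0.8, 0.1]
opening: 0.0663
gripper_force: 0.4
```

Call:
{"api": "carry_out", "payload": {"motion": [{"claw": 0.705, "linear": [0, 0, 0], "angular": [0, 0, 0]}, {"claw": 0.7, "linear": [0, 0, 0], "angular": [0, 0, 0]}, {"claw": 0.695, "linear": [0, 0, 0], "angular": [0, 0, 0]}, {"claw": 0.69, "linear": [0, 0, 0], "angular": [0, 0, 0]}, {"claw": 0.68, "linear": [0, 0, 0], "angular": [0, 0, 0]}, {"claw": 0.66, "linear": [0, 0, 0], "angular": [0, 0, 0]}, {"claw": 0.64, "linear": [0, 0, 0], "angular": [0, 0, 0]}, {"claw": 0.6, "linear": [0, 0, 0], "angular": [0, 0, 0]}, {"claw": 0.6, "linear": [0, 0, 0], "angular": [0, 0, 0]}, {"claw": 0.6, "linear": [0, 0, 0], "angular": [0, 0, 0]}]}}

```text
time: 14.67
position: [0.4832, 0.2684, 0.0173]
tcp_rot: [0.0, -0.121, 0.993, 0.0]
wrist_force: [0.1, 1.0, 0.6]
opening: 0.0661
gripper_force: 10.0
```

Call:
{"api": "carry_out", "payload": {"motion": [{"claw": 0.6, "linear": [0, 0, -0.001], "angular": [0, 0, 0]}, {"claw": 0.6, "linear": [0, 0, -0.002], "angular": [0, 0, 0]}, {"claw": 0.6, "linear": [0, 0, -0.003], "angular": [0, 0, 0]}, {"claw": 0.6, "linear": [0, 0, -0.003], "angular": [0, 0, 0]}, {"claw": 0.6, "linear": [0, 0, -0.002], "angular": [0, 0, 0]}, {"claw": 0.6, "linear": [0, 0, -0.001], "angular": [0, 0, 0]}, {"claw": 0.6, "linear": [0, 0, 0], "angular": [0, 0, 0]}, {"claw": 0.6, "linear": [0, 0, 0], "angular": [0, 0, 0]}, {"claw": 0.6, "linear": [0, 0, 0], "angular": [0, 0, 0]}, {"claw": 0.6, "linear": [0, 0, 0], "angular": [0, 0, 0]}], "grip_force": 20}}

```text
time: 15.5
position: [0.4831, 0.2683, 0.0292]
tcp_rot: [-0.0, -0.121, 0.993, -0.0]
wrist_force: [0.0, -0.4, -1.5]
opening: 0.066
gripper_force: 20.0
```

```bash
python3 - <<'E'
from dish import *
togo(.4836,.2687,.05,193.9)
s,p,d=shot("wrist"); dish("wrist",s,p,d,(.4835,.269),.055); cv2.imwrite("pics/w6.png",p[:,:,::-1])
E
```

```text
t 15.5 pos [0.4831 0.2683 0.0292] psi -166.12 tilt [-2.e-04 -1.e-04 -1.e+00] open 0.066 gf 19.999423027038574 F [ 0.02 -0.35 -1.51] q [-0.09  0.84 -0.75  1.87  0.82  0.77  0.51]
shift x,y,z -0.0006 0.0003 -0.0208 turn [-0.0001 -0.0002 -0.0004]
green 716 [199.2, 246.4] z [0.031  0.0497] mean [0.4899 0.2388 0.0483] rect [0.4908 0.2386] [0.0281 0.0054] 14.0
green 726 [302.1, 246.2] z [0.0311 0.0497] mean [0.4752 0.2972 0.0483] rect [0.4759 0.2982] [0.0278 0.0063] 13.7
red 41 [250.8, 284.5] z [0.028  0.0298] mean [0.5165 0.2765 0.0283] rect [0.5207 0.2821] [0.0228 0.0099] 53.5
bead 936 [250.6, 241.8] z [0.0334 0.043 ] mean [0.4807 0.2675 0.0393] rect [0.4822 0.2681] [0.0205 0.0188] 85.6
white 6442 [250.5, 234.5] z [0.0235 0.0281] mean [0.4826 0.268  0.0259] rect [0.492  0.2701] [0.0834 0.063 ] 15.5
white 304 [180.7, 233.0] z [0.0316 0.052 ] mean [0.4832 0.2268 0.0427] rect [0.4834 0.2263] [0.0014 0.0123] 14.0
white 730 [326.0, 242.6] z [0.0345 0.0708] mean [0.4639 0.305  0.0542] rect [0.4636 0.3056] [0.0018 0.0133] 14.9
white 146 [295.7, 299.0] z [0.1284 0.1298] mean [0.4508 0.2726 0.1292] rect [0.4506 0.2731] [0.0018 0.0374] 14.7
white 1639 [302.5, 306.7] z [0.129  0.1309] mean [0.4521 0.2748 0.13  ] rect [0.4526 0.2748] [0.0057 0.0359] 13.1
```

The dish is off the mat, level, with the bead centred. Lifting gently and then turning.

Call:
{"api": "carry_out", "payload": {"motion": [{"claw": 0.6, "linear": [0, 0, -0.001], "angular": [0, 0, 0]}, {"claw": 0.6, "linear": [0, 0, -0.003], "angular": [0, 0, 0]}, {"claw": 0.6, "linear": [0, 0, -0.005], "angular": [0, 0, 0]}, {"claw": 0.6, "linear": [0, 0, -0.007], "angular": [0, 0, 0]}, {"claw": 0.6, "linear": [0, 0, -0.009], "angular": [0, 0, 0]}, {"claw": 0.6, "linear": [0, 0, -0.01], "angular": [0, 0, 0]}, {"claw": 0.6, "linear": [0, 0, -0.009], "angular": [0, 0, 0]}, {"claw": 0.6, "linear": [0, 0, -0.007], "angular": [0, 0, 0]}, {"claw": 0.6, "linear": [0, 0, -0.005], "angular": [0, 0, 0]}, {"claw": 0.6, "linear": [0, 0, -0.003], "angular": [0, 0, 0]}]}}

```text
time: 16.38
position: [0.4835, 0.2686, 0.0893]
tcp_rot: [0.001, -0.121, 0.993, 0.0]
wrist_force: [0.1, 0.2, -2.4]
opening: 0.0657
gripper_force: 20.0
```

Call:
{"api": "carry_out", "payload": {"motion": [{"claw": 0.6, "linear": [0, 0, 0], "angular": [0, 0, 0.01]}, {"claw": 0.6, "linear": [0, 0, 0], "angular": [0, 0, 0.03]}, {"claw": 0.6, "linear": [0, 0, 0], "angular": [0, 0, 0.05]}, {"claw": 0.6, "linear": [0, 0, 0], "angular": [0, 0, 0.06]}, {"claw": 0.6, "linear": [0, 0, 0], "angular": [0, 0, 0.06]}, {"claw": 0.6, "linear": [0, 0, 0], "angular": [0, 0, 0.06]}, {"claw": 0.6, "linear": [0, 0, 0], "angular": [0, 0, 0.06]}, {"claw": 0.6, "linear": [0, 0, 0], "angular": [0, 0, 0.06]}, {"claw": 0.6, "linear": [0, 0, 0], "angular": [0, 0, 0.06]}, {"claw": 0.6, "linear": [0, 0, 0], "angular": [0, 0, 0.06]}]}}

```text
time: 17.22
position: [0.4828, 0.2682, 0.0877]
tcp_rot: [-0.001, 0.136, 0.991, -0.0]
wrist_force: [-0.2, 0.0, -2.7]
opening: 0.0659
gripper_force: 20.0
```

```bash
python3 - <<'E'
from dish import *
togo(.5357,-.0562,.088,98.6)
s,p,d=shot("wrist"); dish("wrist",s,p,d,s["position"][:2],.05); cv2.imwrite("pics/w7.png",p[:,:,::-1])
E
```

```text
t 17.22 pos [0.4828 0.2682 0.0877] psi 164.42 tilt [-1.1e-03 -5.0e-04 -1.0e+00] open 0.0659 gf 19.996691644191742 F [-0.19  0.04 -2.67] q [-0.12  0.73 -0.69  1.84  0.62  0.81  0.17]
shift x,y,z -0.3287 0.0038 -0.0003 turn [-1.3000e-03 -3.0000e-04  1.1488e+00]
green 712 [199.1, 246.0] z [0.0886 0.1081] mean [0.4741 0.2388 0.1067] rect [0.4748 0.2382] [0.0052 0.028 ] 74.2
green 724 [302.0, 246.3] z [0.0899 0.108 ] mean [0.4902 0.2968 0.1068] rect [0.4914 0.2972] [0.0063 0.028 ] 74.4
red 58 [250.5, 284.0] z [0.0859 0.088 ] mean [0.5153 0.2585 0.0871] rect [0.5152 0.2586] [0.0127 0.0024] 73.6
bead 932 [250.6, 241.8] z [0.0918 0.1014] mean [0.4803 0.2684 0.0978] rect [0.482  0.2678] [0.0202 0.0191] 73.9
white 6399 [250.4, 234.2] z [0.0821 0.0866] mean [0.482  0.2677 0.0845] rect [0.4843 0.2716] [0.0674 0.0659] 75.4
white 248 [179.3, 235.1] z [0.0944 0.1132] mean [0.4624 0.2314 0.1041] rect [0.4624 0.2314] [0.0122 0.0017] 72.8
white 3209 [249.6, 305.5] z [0.1874 0.1894] mean [0.455  0.2752 0.1884] rect [0.4553 0.2753] [0.0645 0.0062] 75.0
white 95 [282.0, 315.0] z [0.1873 0.189 ] mean [0.4605 0.2828 0.1882] rect [0.4604 0.2828] [0.0254 0.0022] 74.0
```

Call:
{"api": "carry_out", "payload": {"motion": [{"claw": 0.6, "linear": [0, 0, 0], "angular": [0, 0, 0.04]}, {"claw": 0.6, "linear": [0, 0, 0], "angular": [0, 0, 0.065]}, {"claw": 0.6, "linear": [0, 0, 0], "angular": [0, 0, 0.065]}, {"claw": 0.6, "linear": [0, 0, 0], "angular": [0, 0, 0.065]}, {"claw": 0.6, "linear": [0, 0, 0], "angular": [0, 0, 0.065]}, {"claw": 0.6, "linear": [0, 0, 0], "angular": [0, 0, 0.065]}, {"claw": 0.6, "linear": [0, 0, 0], "angular": [0, 0, 0.065]}, {"claw": 0.6, "linear": [0, 0, 0], "angular": [0, 0, 0.065]}, {"claw": 0.6, "linear": [0, 0, 0], "angular": [0, 0, 0.065]}, {"claw": 0.6, "linear": [0, 0, 0], "angular": [0, 0, 0.065]}]}}

```text
time: 18.1
position: [0.4828, 0.2683, 0.0878]
tcp_rot: [-0.0, 0.433, 0.901, -0.0]
wrist_force: [-0.1, 0.4, -1.1]
opening: 0.0659
gripper_force: 20.0
```

Call:
{"api": "carry_out", "payload": {"motion": [{"claw": 0.6, "linear": [0, 0, 0], "angular": [0, 0, 0.065]}, {"claw": 0.6, "linear": [0, 0, 0], "angular": [0, 0, 0.065]}, {"claw": 0.6, "linear": [0, 0, 0], "angular": [0, 0, 0.065]}, {"claw": 0.6, "linear": [0, 0, 0], "angular": [0, 0, 0.065]}, {"claw": 0.6, "linear": [0, 0, 0], "angular": [0, 0, 0.065]}, {"claw": 0.6, "linear": [0, 0, 0], "angular": [0, 0, 0.065]}, {"claw": 0.6, "linear": [0, 0, 0], "angular": [0, 0, 0.06]}, {"claw": 0.6, "linear": [0, 0, 0], "angular": [0, 0, 0.04]}, {"claw": 0.6, "linear": [0, 0, 0], "angular": [0, 0, 0.02]}, {"claw": 0.6, "linear": [0, 0, 0], "angular": [0, 0, 0.01]}]}}

```text
time: 18.93
position: [0.4828, 0.2685, 0.088]
tcp_rot: [-0.0, 0.649, 0.761, -0.0]
wrist_force: [0.3, 0.5, -2.6]
opening: 0.0657
gripper_force: 20.0
```

Call:
{"api": "carry_out", "payload": {"motion": [{"claw": 0.6, "linear": [-0.001, 0, 0], "angular": [0, 0, 0]}, {"claw": 0.6, "linear": [-0.002, 0, 0], "angular": [0, 0, 0]}, {"claw": 0.6, "linear": [-0.003, 0, 0], "angular": [0, 0, 0]}, {"claw": 0.6, "linear": [-0.004, 0, 0], "angular": [0, 0, 0]}, {"claw": 0.6, "linear": [-0.005, 0, 0], "angular": [0, 0, 0]}, {"claw": 0.6, "linear": [-0.006, 0, 0], "angular": [0, 0, 0]}, {"claw": 0.6, "linear": [-0.007, 0, 0], "angular": [0, 0, 0]}, {"claw": 0.6, "linear": [-0.008, 0, 0], "angular": [0, 0, 0]}, {"claw": 0.6, "linear": [-0.009, 0, 0], "angular": [0, 0, 0]}, {"claw": 0.6, "linear": [-0.009, 0, 0], "angular": [0, 0, 0]}]}}

```text
time: 19.77
position: [0.4918, 0.2138, 0.0883]
tcp_rot: [0.0, 0.649, 0.761, -0.0]
wrist_force: [-0.9, -0.1, -2.3]
opening: 0.0661
gripper_force: 20.0
```

```bash
python3 - <<'E'
from dish import *
togo(.5357,-.0562,.088,98.6)
s,p,d=shot("wrist"); dish("wrist",s,p,d,s["position"][:2],.05); cv2.imwrite("pics/w8.png",p[:,:,::-1])
E
```

```text
t 19.77 pos [0.4918 0.2138 0.0883] psi 99.03 tilt [-0.e+00 -3.e-04 -1.e+00] open 0.0661 gf 19.99981462955475 F [-0.93 -0.06 -2.35] q [-0.2   0.64 -0.38  1.89  0.36  0.68 -0.64]
shift x,y,z -0.2735 0.003 0.0003 turn [-0.0001  0.0003  0.0075]
green 721 [199.1, 246.7] z [0.0899 0.1087] mean [0.4614 0.2084 0.1073] rect [0.4612 0.2072] [0.0053 0.0286] 9.0
green 730 [302.1, 246.6] z [0.0908 0.1088] mean [0.5208 0.218  0.1074] rect [0.5216 0.2169] [0.0062 0.0287] 8.2
red 51 [250.0, 284.2] z [0.0872 0.0887] mean [0.4961 0.1795 0.0879] rect [0.4965 0.1796] [0.0127 0.002 ] 8.8
bead 923 [250.7, 242.0] z [0.0925 0.1021] mean [0.4909 0.2153 0.0984] rect [0.491  0.2135] [0.0198 0.0195] 51.9
white 6450 [250.5, 234.2] z [0.0826 0.0872] mean [0.491  0.2136 0.085 ] rect [0.4915 0.2121] [0.0664 0.0668] 33.3
white 548 [324.1, 237.5] z [0.0914 0.1202] mean [0.53   0.2289 0.1073] rect [0.5305 0.229 ] [0.0144 0.0016] 8.0
white 627 [177.9, 240.3] z [0.0926 0.1318] mean [0.4506 0.2163 0.1105] rect [0.4503 0.2161] [0.0158 0.004 ] 19.9
white 113 [271.2, 296.0] z [0.1868 0.1884] mean [0.4918 0.2441 0.1876] rect [0.4919 0.2441] [0.0298 0.0017] 8.2
white 27 [342.0, 296.0] z [0.1869 0.1884] mean [0.5105 0.2471 0.1877] rect [0.5105 0.2472] [0.0071 0.0015] 5.5
white 2217 [257.6, 303.1] z [0.1877 0.1897] mean [0.4884 0.2422 0.1888] rect [0.4868 0.2419] [0.0673 0.0042] 9.4
white 30 [287.5, 315.0] z [0.188  0.1894] mean [0.497  0.2397 0.1887] rect [0.4969 0.2398] [0.0078 0.0017] 10.5
```

Call:
{"api": "carry_out", "payload": {"motion": [{"claw": 0.6, "linear": [-0.002, 0, 0], "angular": [0, 0, 0.002]}, {"claw": 0.6, "linear": [-0.004, 0, 0], "angular": [0, 0, 0.003]}, {"claw": 0.6, "linear": [-0.006, 0, 0], "angular": [0, 0, 0.002]}, {"claw": 0.6, "linear": [-0.008, 0, 0], "angular": [0, 0, 0]}, {"claw": 0.6, "linear": [-0.01, 0, 0], "angular": [0, 0, 0]}, {"claw": 0.6, "linear": [-0.01, 0, 0], "angular": [0, 0, 0]}, {"claw": 0.6, "linear": [-0.01, 0, 0], "angular": [0, 0, 0]}, {"claw": 0.6, "linear": [-0.01, 0, 0], "angular": [0, 0, 0]}, {"claw": 0.6, "linear": [-0.01, 0, 0], "angular": [0, 0, 0]}, {"claw": 0.6, "linear": [-0.01, 0, 0], "angular": [0, 0, 0]}]}}

```text
time: 20.65
position: [0.5039, 0.1347, 0.0883]
tcp_rot: [0.0, 0.652, 0.758, 0.0]
wrist_force: [-0.1, 0.9, -1.4]
opening: 0.0658
gripper_force: 20.0
```

Call:
{"api": "carry_out", "payload": {"motion": [{"claw": 0.6, "linear": [-0.01, 0.0003, 0], "angular": [0, 0, 0]}, {"claw": 0.6, "linear": [-0.01, 0.0003, 0], "angular": [0, 0, 0]}, {"claw": 0.6, "linear": [-0.01, 0.0003, 0], "angular": [0, 0, 0]}, {"claw": 0.6, "linear": [-0.01, 0.0003, 0], "angular": [0, 0, 0]}, {"claw": 0.6, "linear": [-0.01, 0.0003, 0], "angular": [0, 0, 0]}, {"claw": 0.6, "linear": [-0.01, 0.0003, 0], "angular": [0, 0, 0]}, {"claw": 0.6, "linear": [-0.01, 0.0003, 0], "angular": [0, 0, 0]}, {"claw": 0.6, "linear": [-0.01, 0.0003, 0], "angular": [0, 0, 0]}, {"claw": 0.6, "linear": [-0.01, 0.0003, 0], "angular": [0, 0, 0]}, {"claw": 0.6, "linear": [-0.01, 0.0003, 0], "angular": [0, 0, 0]}]}}

```text
time: 21.48
position: [0.5219, 0.0366, 0.0883]
tcp_rot: [-0.0, 0.652, 0.758, 0.0]
wrist_force: [0.3, 0.5, -1.7]
opening: 0.0662
gripper_force: 20.0
```

Call:
{"api": "carry_out", "payload": {"motion": [{"claw": 0.6, "linear": [-0.01, 0, 0], "angular": [0, 0, 0]}, {"claw": 0.6, "linear": [-0.01, 0, 0], "angular": [0, 0, 0]}, {"claw": 0.6, "linear": [-0.01, 0, 0], "angular": [0, 0, 0]}, {"claw": 0.6, "linear": [-0.01, 0, 0], "angular": [0, 0, 0]}, {"claw": 0.6, "linear": [-0.01, 0, 0], "angular": [0, 0, 0]}, {"claw": 0.6, "linear": [-0.01, 0, 0], "angular": [0, 0, 0]}, {"claw": 0.6, "linear": [-0.009, 0, 0], "angular": [0, 0, 0]}, {"claw": 0.6, "linear": [-0.008, 0, 0], "angular": [0, 0, 0]}, {"claw": 0.6, "linear": [-0.007, 0, 0], "angular": [0, 0, 0]}, {"claw": 0.6, "linear": [-0.005, 0, 0], "angular": [0, 0, 0]}]}}

```text
time: 22.32
position: [0.5352, -0.0515, 0.0882]
tcp_rot: [0.0, 0.652, 0.758, -0.0]
wrist_force: [0.0, -0.4, -1.7]
opening: 0.066
gripper_force: 20.0
```

Call:
{"api": "carry_out", "payload": {"motion": [{"claw": 0.6, "linear": [-0.003, 0, 0], "angular": [0, 0, 0]}, {"claw": 0.6, "linear": [-0.001, 0, 0], "angular": [0, 0, 0]}, {"claw": 0.6, "linear": [0, 0, 0], "angular": [0, 0, 0]}, {"claw": 0.6, "linear": [0, 0, 0], "angular": [0, 0, 0]}, {"claw": 0.6, "linear": [0, 0, 0], "angular": [0, 0, 0]}, {"claw": 0.6, "linear": [0, 0, 0], "angular": [0, 0, 0]}, {"claw": 0.6, "linear": [0, 0, 0], "angular": [0, 0, 0]}, {"claw": 0.6, "linear": [0, 0, 0], "angular": [0, 0, 0]}, {"claw": 0.6, "linear": [0, 0, 0], "angular": [0, 0, 0]}, {"claw": 0.6, "linear": [0, 0, 0], "angular": [0, 0, 0]}]}}

```text
time: 23.15
position: [0.5357, -0.0543, 0.0882]
tcp_rot: [-0.0, 0.652, 0.758, 0.0]
wrist_force: [0.3, -0.1, -2.0]
opening: 0.0659
gripper_force: 20.0
```

```bash
python3 - <<'E'
from dish import *
togo(.5357,-.0562,.088,98.6)
s,p,d=shot("wrist"); dish("wrist",s,p,d,s["position"][:2],.05); cv2.imwrite("pics/w9.png",p[:,:,::-1])
s,p,d=shot("side"); cv2.imwrite("pics/s9.png",p[:,:,::-1])
P=pts("side",np.ones(d.shape,bool),np.maximum(d,1e-6)).reshape(384,512,3)
m=(d>0)&(np.hypot(P[:,:,0]-.55,P[:,:,1]+.165)<.045)&(p.max(2)<70)&(P[:,:,2]>.2)
print("handle z",np.percentile(P[m][:,2],[2,98]))
E
```

```text
t 23.15 pos [ 0.5357 -0.0543  0.0882] psi 98.66 tilt [-0.e+00  1.e-04 -1.e+00] open 0.0659 gf 19.99949723482132 F [ 0.3  -0.05 -1.97] q [ 0.33  0.65 -0.42  1.88  0.39  0.7  -0.17]
shift x,y,z -0.0018 -0.0003 0.0002 turn [-0.     -0.0001  0.001 ]
green 574 [198.4, 246.0] z [0.0905 0.1087] mean [ 0.5051 -0.0587  0.1074] rect [ 0.5049 -0.0601] [0.0051 0.0276] 8.2
green 565 [302.7, 246.5] z [0.0911 0.1087] mean [ 0.5647 -0.0497  0.1076] rect [ 0.5653 -0.0512] [0.006  0.0277] 6.8
red 57 [250.5, 284.0] z [0.0871 0.0888] mean [ 0.5401 -0.0885  0.0879] rect [ 0.5401 -0.0887] [0.0127 0.002 ] 12.2
bead 920 [250.6, 241.9] z [0.0922 0.1021] mean [ 0.5348 -0.0528  0.0984] rect [ 0.535  -0.0544] [0.0188 0.0199] 70.4
white 10134 [250.9, 210.3] z [0.0014 0.0868] mean [ 0.5341 -0.0462  0.0526] rect [ 0.5344 -0.0465] [0.0996 0.0832] 8.8
handle z [0.25949415 0.29205638]
```

View pics/s9.png

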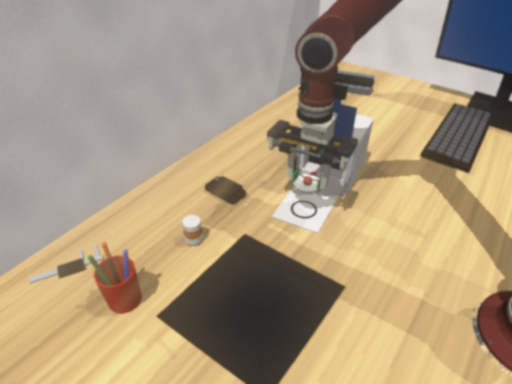

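The dish is held over the ring, seen near (308,180) above the ring at (304,209). The sash is still up, the bead is centred, and the mouse, pen cup and vial haven't moved. Handing in.

```bash
python3 -c "
from cell import manip
print(manip.sign_off())"
```

```text
the job is handed in; nothing more can be done
None
```

The job is handed in, with no verdict shown: the sash is up at its stop, and the dish is held level about 2 mm from the ring centre, nose to the scanner, underside about 74 mm up, bead centred, mouse, pen cup and vial untouched.

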